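# Fit the tea infuser into the teapot

## Robot

A 6-joint arm with a two-finger parallel gripper is mounted at the origin on the work surface. World frame = base frame: x ahead of the robot, y to its left, z up, the work surface at z = 0. Lengths are in mm, angles in rad, forces in N, time in s.
With the tool pointing down it reaches from about 300 to 775 mm from the base axis. Payload 14.6 kg.
Tool frame: the origin (TCP) lies on the centre line of the jaws, within the pads' length; the fingertips stand manip.tcp_to_tips ahead of it and the grasp point (between the pads) lies 5 mm behind it (manip.tcp_to_tips is the distance from the TCP to the fingertips, in mm); z points along the fingers, y is the direction in which the jaws open and shut (so a half turn about z gives the same grasp; the last joint's range is limited). The gripper opens to 94 mm and grips with 3 to 60 N. Pads are 16 mm wide; open, the fingers measure 119 mm over their backs; the gripper's body (75 mm by 177 mm) begins 78 mm behind the grasp point.
Start: joints at [-1.292, 0.3, 1.521, -0, 1.321, -0.067], TCP at [186.415, -517.435, 219.446] pointing down, gripper open.
Joint ranges: [-3.03, 3.03], [-0.79, 2.21], [0.23, 2.52], [-1.04, 4.18], [0, 3.07], [-2.55, 2.55]. Speed limits (rad/s): [2.22, 2.22, 2.57, 3.14, 3.14, 3.14].

## Interface

Orientations are given as [roll, pitch, yaw] about the fixed x, y, z axes, in that order (R = Rz(yaw) Ry(pitch) Rx(roll)).
In Python, from cell import manip, optics, workorder gives the robot as it stands. The module is installed in compiled form; this text tells all that it offers.
- The arm moves only by the tool jog_arm, never from a script. Its argument "deltas" is text: rows parted by semicolons, each of 5 numbers parted by spaces: the shift along the tool's x, y, z in mm, then the turn about the tool's z in rad, then the finger opening in mm, from 0 to 94. In form: tx ty tz twist grip; .... A call has exactly 10 rows; each row is the pose to reach, as a shift and turn from the pose commanded when the call began, along the tool's axes at that moment; what a row does not reach only later rows make up. A row lasts 1/8 s, in which the tool goes at most 62.5 mm and 10.7 degrees, less where a joint would pass 70% of its speed; a pose out of reach is approached as far as the arm can. A call with a gripper value outside its range is refused whole. The fingers move at their own pace and stop on an object; "squeeze" is the grip in N (left out, the last holds). Time passes only in rows, so rows that repeat a pose let the fingers close, or fill a call up. It gives the time, the measured TCP pose, the force and the opening at its end, in the units of the state.
- manip.read_state(): the state, without advancing time (a new reading comes with each control period).
- optics.camera(name): name is "side" or "top"; returns (picture, depth): 384x512x3 uint8, red, green, blue; 384x512 float32, mm along the optical axis (not along the pixel's ray), 0 where there is no reading.
- optics.get_calibration(name): a dict with "intrinsics" (3x3 intrinsics, pixels), "R" (3x3) and "t" (3): a world point X has camera coordinates R X + t. Camera axes: x right, y down, z forward; pixel columns grow to the right and rows downward; lengths in mm; the calibration is good to about 2 mm. A picture is of the moment at which its call begins. get_calibration takes no time and is no camera call.
- workorder.sign_off(): hands the job in, once; it reports no verdict.
The state is a dict: "clock": time; "joints": joint angles; "qd": joint speeds; "effort": joint torques, N m; "eef_pos": TCP position; "eef_rot": TCP orientation; "wrist_force": force on the tool from outside, world axes, zero at the start; "moment": the same for the moment, N m; "finger_gap": finger opening in mm.
Only numpy, scipy, OpenCV 4.12 (cv2) and the standard library are available. Lean on these libraries where they do the work, as an engineer would, in place of code of your own. Each camera call takes 0.05 s, during which the arm holds its last target.

## Task

Get the teapot ready for loose tea: take off its lid and stand it, knob up, on the round cork mat, and lift the steel infuser basket up and off its hook and seat it fully home in the teapot's mouth, with its flange flat on the rim. Set both down gently rather than letting them drop, leave the teapot standing where it is, and do not disturb the tea tin, the mug or the honey jar.

Things in the scene. Friction and masses are not known exactly. Their poses are not given: they have to be found in the camera images.
- stand: Drying stand, fixed: wooden base board 190 x 110 x 10 mm, thin brass column, brass hook bar 8 mm thick. Origin on the counter straight below the hook's notch, z up. The hook points along the stand's own -x and ends in an upturned tip 28 mm out from the notch, its top 195 mm above the counter; the column (185 mm high) is 95 mm from the notch on the +x side.
- hook_notch (a point): Where the infuser's arched handle rests in the hook, 180 mm above the counter (underside of the hook bar: 167 mm). The handle must rise 25 to 45 mm from here to clear the tip without the flange (70 mm below the top of the arch) meeting the bar from below, then go out along the stand's -x.
- infuser: Loose steel tea infuser, 0.18 kg, 200 mm tall, hanging by its arched handle. Origin: centre of the basket's underside, z up. Basket 58 mm across below, 70 mm above; flange 96 mm across at 76 to 80 mm; arch 80 mm wide of 6 mm bar, its level top (at 150 mm) along the infuser's y; on it a dark wooden knob. Hangs 30 mm above the counter; seated, its origin is 39 mm above the pot's.
- infuser_knob (a point): Centre of the infuser's knob, a square wooden block 26 x 26 mm and 32 mm tall, faces along the infuser's x and y (168 to 200 mm above the basket's underside, this point at 184 mm). It stands on a thin stem, so that fingers gripping it from above stay over the hook bar.
- pot: Loose blue ceramic teapot, about 0.7 kg, 115 mm high without lid, body 140 mm across at most; spout along its +x to 124 mm, loop handle along its -x to 118 mm. Origin: centre of its underside; z up.
- pot_mouth (a point): Centre of the teapot's open mouth at the height of its rim, 115 mm above the counter: opening 78 mm across, rim 6 mm thick.
- lid: Loose teapot lid, 0.16 kg. Origin: centre of its underside, z towards the knob. Plug 70 mm across, 12 mm deep; above it a disc 92 mm across (12 to 18 mm); above that a stem and a pale wooden knob, an upright cylinder 26 mm across (24 to 48 mm). Starts on the pot, origin 103 mm above the counter; on the mat it stands on its plug.
- lid_knob (a point): Centre of the lid's knob, 36 mm above the plug's underside.
- mat: Round cork mat, fixed, 130 mm across, 8 mm thick. Origin: centre of its underside, on the counter.
- tea_tin: Bystander: tea tin, 72 mm across, 120 mm tall, loose. Origin: centre of its underside.
- mug: Bystander: white mug, 80 mm across, 95 mm tall, loose. Origin: centre of its underside.
- honey_jar: Bystander: amber honey jar, 70 mm across, 90 mm tall, loose. Origin: centre of its underside.

How it is judged:
By the outcome, as a careful person would: the job done as asked, in the order asked, and still so for the second after the job is handed in, with the robot touching nothing.
It also fails if it takes over 69 s, if anything falls off the work surface, if the arm or the gripper's body presses on something with over 40 N, if the wrist force passes 120 N, or if a joint passes its speed limit or range.

## Working session

There is one attempt and no reset: what is moved stays moved. The work goes in short steps, Python scripts to look and compute and a tool call to move; the robot and the scene stay as the last step left them, time stands still between calls to the robot, and variables do not carry over. Pictures are saved under pics/ and viewed, and the job is handed in when it is done.

Besides the shell and the picture viewer there is one more tool, called after "Emit:" as a command line: name --argument value ..., lists and objects as JSON in quotes. jog_arm: Moves the arm, as the interface text tells. Its arguments: {"type":"object","properties":{"deltas":{"type":"string"},"squeeze":{"type":"number"}},"required":["deltas"]}

```bash
mkdir -p pics
python3 - <<'E'
from cell import manip, optics, workorder
import cv2,numpy as np
print(manip.read_state(), manip.tcp_to_tips)
for n in ("side","top"):
    p,d=optics.camera(n); cv2.imwrite(f"pics/{n}0.png",cv2.resize(p[:,:,::-1],None,fx=1.5,fy=1.5)); np.savez(f"{n}0.npz",p=p,d=d)
    print(n,optics.get_calibration(n))
E
```

```text
{'clock': 0.0, 'joints': array([-1.29158655e+00,  3.00435155e-01,  1.52158223e+00,  2.28027904e-06,
        1.32068867e+00, -6.65771697e-02]), 'qd': array([ 0.00125459, -0.00016784, -0.00021456,  0.000912  ,  0.00026275,
       -0.00015995]), 'effort': array([ 3.95545110e-03, -5.31799042e+01, -3.52732301e+01,  7.10448856e-02,
        2.44151638e-02, -7.27156839e-05]), 'eef_pos': array([ 186.35750908, -517.20603082,  218.90555109]), 'eef_rot': array([-3.14048187e+00, -7.62756674e-05,  3.45786338e-01]), 'wrist_force': array([0.69208304, 0.63669527, 0.43084328]), 'moment': array([ 0.00389212, -0.01649712, -0.06460461]), 'finger_gap': 93.60518295757667} 14.0
side {'intrinsics': array([[396.30906708,   0.        , 250.99572175],
       [  0.        , 396.30906708, 191.20709538],
       [  0.        ,   0.        ,   1.        ]]), 'R': array([[-0.97643904, -0.21566908,  0.00732512],
       [-0.15662221,  0.6849369 , -0.71156934],
       [ 0.14844626, -0.69595135, -0.7025777 ]]), 't': array([558.20356105, 235.17784953, 979.26918775])}
top {'intrinsics': array([[452.56143715,   0.        , 252.64064234],
       [  0.        , 452.56143715, 200.54842926],
       [  0.        ,   0.        ,   1.        ]]), 'R': array([[ 0.01828498, -0.99981032,  0.00670673],
       [-0.9854108 , -0.01915603, -0.16911121],
       [ 0.16920761, -0.00351669, -0.98557416]]), 't': array([ -87.79892222,  603.16265444, 1330.02753604])}
```

View pics/side0.png

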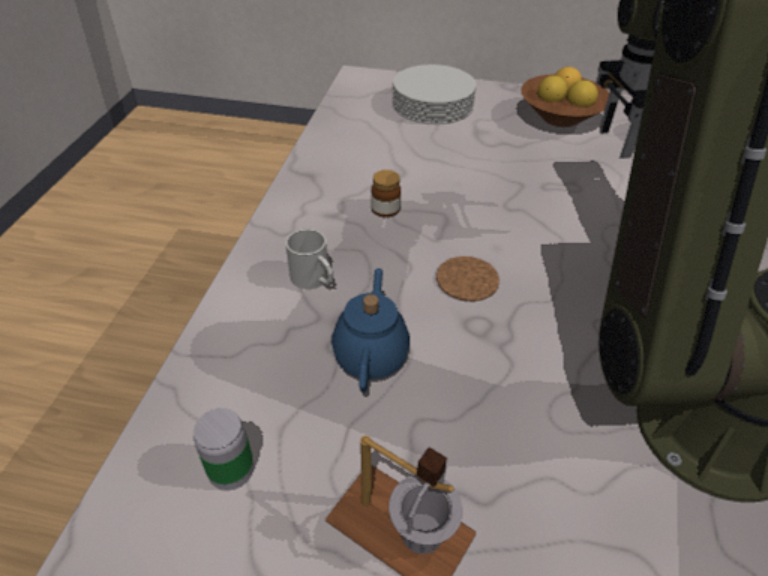

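View pics/top0.png

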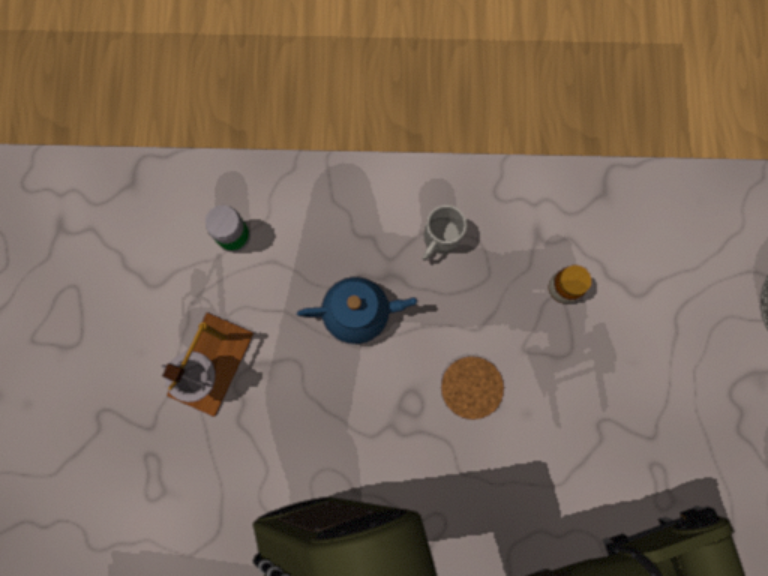

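```bash
cat > h.py <<'E'
import cv2,numpy as np
from cell import optics
C={n:optics.get_calibration(n) for n in("side","top")}
def atz(n,u,v,z):
    c=C[n];o=-c["R"].T@c["t"];r=c["R"].T@np.linalg.solve(c["intrinsics"],[u,v,1.]);return o+r*(z-o[2])/r[2]
def dep(n,u,v,d):
    c=C[n];return c["R"].T@(np.linalg.solve(c["intrinsics"],[u,v,1.])*d-c["t"])
def cloud(n,d):
    c=C[n];v,u=np.mgrid[:384,:512];P=np.stack([(u)*1.,v*1.,np.ones_like(u)],-1)@np.linalg.inv(c["intrinsics"]).T*d[...,None]
    W=(P-c["t"])@c["R"];W[d==0]=np.nan;return W
def pix(n,X):
    c=C[n];q=c["intrinsics"]@(c["R"]@np.array(X,float)+c["t"]);return q[:2]/q[2]
def crop(img,u0,v0,w,h,k,fn):
    a=cv2.resize(img[v0:v0+h,u0:u0+w,::-1],None,fx=k,fy=k,interpolation=cv2.INTER_CUBIC)
    for i in range(0,w,10): cv2.putText(a,str(u0+i),(i*k,8),0,.3,(0,0,255),1);cv2.line(a,(i*k,10),(i*k,14),(0,0,255),1)
    for i in range(0,h,10): cv2.putText(a,str(v0+i),(0,i*k+4),0,.3,(0,0,255),1)
    cv2.imwrite(fn,a)
E
python3 - <<'E'
from h import *
t=np.load("top0.npz");s=np.load("side0.npz")
a=t["p"]
crop(t["p"],100,200,80,80,7,"pics/inf_t.png")
crop(t["p"],190,175,95,65,8,"pics/pot_t.png")
crop(s["p"],205,275,125,110,6,"pics/inf_s.png")
W=cloud("top",t["d"]);S=cloud("side",s["d"])
def m(W,p,c,name,f,sel):
    q=W[sel(W,p)];print(name,len(q),np.nanmedian(q,0).round(1),np.nanmin(q,0).round(1),np.nanmax(q,0).round(1))
for nm,W,p in(("top",W,t["p"].astype(int)),("side",S,s["p"].astype(int))):
    z=W[...,2]
    for lab,pt,h in(("lidk",(236,201),0),("infk",(115,248),0),("mat",(315,258),0)):
        pass
    # mat: z 4..12, brownish
    hsv=cv2.cvtColor(p.astype(np.uint8),cv2.COLOR_RGB2HSV)
    blue=(hsv[...,0]>95)&(hsv[...,0]<125)&(hsv[...,1]>90)
    org=(hsv[...,0]<20)&(hsv[...,1]>80)
    for lab,k in(("blue",blue&(z>5)),("blue>110",blue&(z>110)&(z<130)),("org mat",org&(z>4)&(z<12)),("lidk top",org&(z>140)&(z<160)),("infk top",org&(z>215)&(z<245))):
        q=W[k]; print(nm,lab,len(q),*(x.round(1) for x in (np.median(q,0),q.min(0),q.max(0))) if len(q) else '')
E
```

```text
top blue 1635 [575.3 -33.3 100.5] [ 154.8 -580.    36.4] [646.2 103.3 671.9]
top blue>110 696 [584.1 -28.6 120.6] [ 540.9 -144.4  110.3] [629.7  18.7 127.7]
top org mat 2128 [ 453.7 -220.2    8.6] [ 368.5 -772.4    4. ] [945.3 688.   12. ]
top lidk top 68 [583.  -26.2 150.8] [523.7 -37.6 140.1] [597.1 248.5 159. ]
top infk top 104 [441.9 280.2 229.2] [234.1  12.3 215.5] [454.9 296.5 239.8]
side blue 2428 [575.5  13.7  94.2] [  14.1 -591.6   19.9] [649.8 120.3 636.4]
side blue>110 674 [584.3 -10.9 119.5] [ 544.5 -138.9  110.1] [632.6  23.8 124.3]
side org mat 3468 [477.7 272.8   8.5] [  92.  -948.1    4. ] [679.3 339.7  12. ]
side lidk top 107 [583.6 -15.5 148.7] [ 46.6 -34.3 140. ] [598.6 259.3 159.2]
side infk top 260 [444.7 290.5 228.2] [  89.  -562.6  215.3] [460.1 303.1 238.8]
```

View pics/inf_t.png

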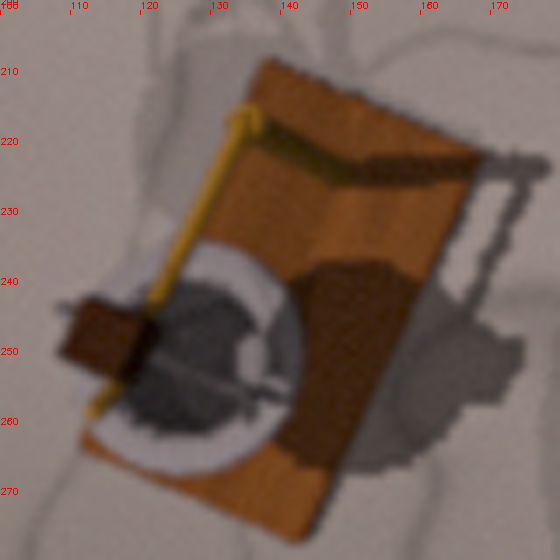

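View pics/pot_t.png

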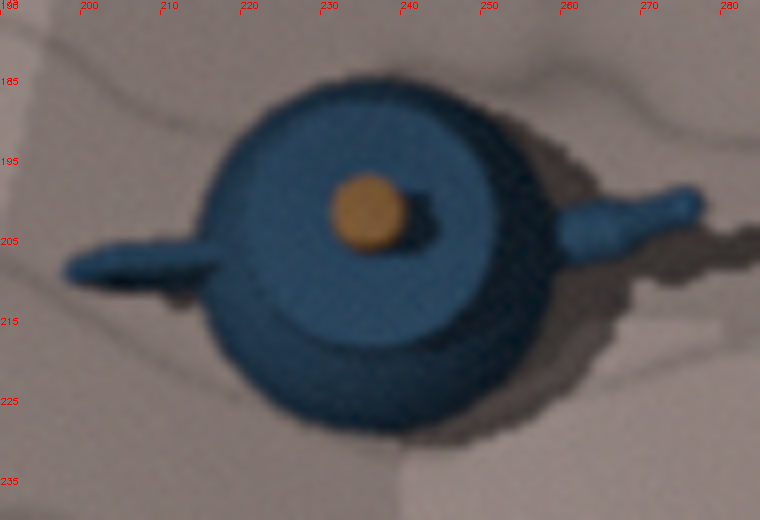

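View pics/inf_s.png

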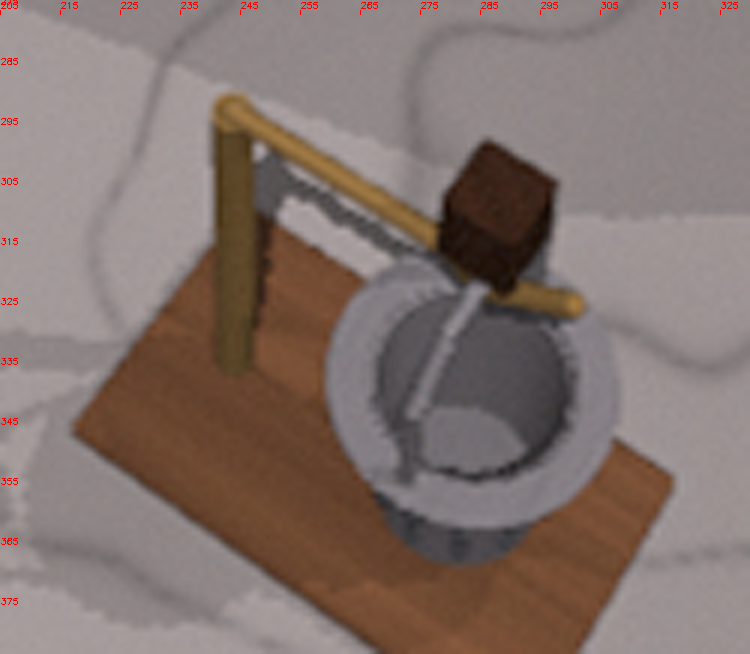

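Run:
```python
from h import *
D={n:np.load(n+"0.npz") for n in C}
W={n:cloud(n,D[n]["d"]) for n in C}
def mask(n,ctr,r,z0,z1):
    w=W[n];return (np.hypot(w[...,0]-ctr[0],w[...,1]-ctr[1])<r)&(w[...,2]>z0)&(w[...,2]<z1)
for n in C:
    hsv=cv2.cvtColor(D[n]["p"],cv2.COLOR_RGB2HSV)
    for lab,c,r,z0,z1 in(("lidknobtop",(583,-27),25,148,155),("lid disc",(583,-27),46,118,125),("infktop",(443,288),25,226,234),("flange",(443,288),70,105,115)):
        m=mask(n,c,r,z0,z1); q=W[n][m]
        ctr,rad=cv2.minEnclosingCircle(q[:,:2].astype(np.float32))
        print(n,lab,m.sum(),q.mean(0).round(1),"mec",np.round(ctr,1),round(rad,1), cv2.minAreaRect(q[:,:2].astype(np.float32)))
    k=(hsv[...,1]>100)&(hsv[...,0]<20)
    w=W[n];m=k&(np.hypot(w[...,0]-455,w[...,1]+220)<90)&(w[...,2]<16)
    vs,us=np.nonzero(m);P=np.array([atz(n,u,v,8) for u,v in zip(us,vs)])
    print(n,"mat",P.mean(0).round(1),"mec",np.round(cv2.minEnclosingCircle(P[:,:2].astype(np.float32)),1) if 0 else cv2.minEnclosingCircle(P[:,:2].astype(np.float32)))
    # base board
    m=k&(np.hypot(w[...,0]-470,w[...,1]-265)<170)&(w[...,2]<16)&(w[...,2]>4)
    vs,us=np.nonzero(m);P=np.array([atz(n,u,v,10) for u,v in zip(us,vs)])
    print(n,"board",cv2.minAreaRect(P[:,:2].astype(np.float32)))
def u(x,y,u0,v0,k):return u0+(x+.5)/k-.5,v0+(y+.5)/k-.5
# knob top lidk
print("lidk",atz("top",*u(368,211,190,175,8),151)) 
# inf knob top corners top-image; hook bar
print("hook top pts",atz("top",*u(245,122,100,200,7),184),atz("top",*u(93,410,100,200,7),193), atz("top",*u(155,300,100,200,7),178))
for p in((85,298),(147,318),(120,380),(60,350)):print("kn",atz("top",*u(*p,100,200,7),230))
for p in((489,139),(556,184),(510,232),(446,204)):print("kn side",atz("side",*u(*p,205,275,6),230))
print("hook side",atz("side",*u(232,110,205,275,6),180),atz("side",*u(440,232,205,275,6),176))
print("board top corners",[atz("top",*u(*p,100,200,7),10)[:2].round(1) for p in((270,58),(485,148),(300,545),(83,448))])
```

```text
side lidknobtop 49 [590.2 -22.3 149.9] mec [590.4 -22.8] 12.5 ((588.9059448242188, -21.913684844970703), (22.856115341186523, 20.61361312866211), 21.189210891723633)
side lid disc 491 [584.3 -20.1 119.9] mec [587.9 -23.6] 45.3 ((585.5702514648438, -23.939891815185547), (80.66836547851562, 87.01097106933594), 14.393115997314453)
side infktop 210 [445.5 287.9 228.6] mec [445.3 287.1] 17.2 ((445.6338806152344, 287.6286926269531), (26.678096771240234, 25.992265701293945), 67.53761291503906)
side flange 838 [446.  296.1 108.5] mec [445.5 288. ] 48.2 ((445.44744873046875, 291.12298583984375), (94.30377960205078, 89.96690368652344), 3.0182735919952393)
side mat [ 441.6 -253.5    8. ] mec ((440.75537109375, -261.4878845214844), 63.843650817871094)
side board ((477.1167907714844, 275.6346740722656), (108.4060287475586, 187.5859375), 67.66773223876953)
top lidknobtop 50 [585.6 -27.1 151.1] mec [586.  -26.4] 12.5 ((586.122314453125, -26.87818145751953), (22.901573181152344, 23.1986083984375), 19.55845069885254)
top lid disc 553 [583.6 -27.3 121.2] mec [584.5 -27.1] 45.4 ((584.13720703125, -27.3
[... 656 characters left out ...]
ts [530.08055804 246.02962807 184.        ] [417.05815293 294.70985183 193.        ] [460.48417461 278.15144175 178.        ]
kn [456.96798605 289.49383662 230.        ]
kn [449.97754225 265.95343561 230.        ]
kn [426.87718997 274.39442146 230.        ]
kn [437.52906545 297.39013024 230.        ]
kn side [450.35134262 271.56379109 230.        ]
kn side [429.26139026 281.68422033 230.        ]
kn side [439.98507364 299.48190882 230.        ]
kn side [459.15847535 294.88370551 230.        ]
hook side [533.0627272  249.63098056 180.        ] [461.35626705 274.55319712 176.        ]
board top corners [array([581.7, 281.6]), array([543. , 183.5]), array([367.3, 255.4]), array([407.4, 352.8])]
```

Run:
```python
from h import *
D={n:np.load(n+"0.npz") for n in C}
W={n:cloud(n,D[n]["d"]) for n in C}
for n in C:
    hsv=cv2.cvtColor(D[n]["p"],cv2.COLOR_RGB2HSV)
    k=(hsv[...,1]>90)&(hsv[...,0]<22)
    w=W[n];m=k&(np.hypot(w[...,0]-438,w[...,1]+265)<100)&(w[...,2]<20)
    m=cv2.morphologyEx(m.astype(np.uint8),cv2.MORPH_OPEN,np.ones((3,3)))
    vs,us=np.nonzero(m);P=np.array([atz(n,u,v,8) for u,v in zip(us,vs)])
    print(n,"mat",m.sum(),P.mean(0).round(1),cv2.minEnclosingCircle(P[:,:2].astype(np.float32)))
    for lab,X,z in(("jar",(600,-350),90),("mug",(640,-160),95),("tin",(640,180),120)):
        q=w[(np.hypot(w[...,0]-X[0],w[...,1]-X[1])<90)&(abs(w[...,2]-z)<7)]
        print(n,lab,len(q),cv2.minEnclosingCircle(q[:,:2].astype(np.float32)) if len(q) else '')
```

```text
side mat 936 [ 439.4 -261.9    8. ] ((439.55731201171875, -263.4936828613281), 65.06993865966797)
side jar 0 
side mug 38 ((658.319091796875, -157.67282104492188), 73.97409057617188)
side tin 0 
top mat 1362 [ 435.7 -271.2    8. ] ((436.37750244140625, -271.0541687011719), 64.54717254638672)
top jar 0 
top mug 28 ((656.808837890625, -140.7244873046875), 85.23037719726562)
top tin 3 ((716.8871459960938, 224.82620239257812), 8.590339660644531)
```

Emit:
jog_arm --deltas "40 -24 0 0 94; 100 -60 0 0 94; 160 -96 0 0 94; 215 -129 0 0 94; 270 -162 0 0 94; 325 -195 0 0 94; 380 -228 0 0 94; 435 -261 0 0 94; 490 -294 0 0 94; 545 -327 0 0 94" --squeeze 15

```text
clock: 1.35
eef_pos: [572.6, -43.7, 219.3]
eef_rot: [-3.142, 0.0, 0.346]
wrist_force: [1.0, 0.4, 0.6]
finger_gap: 94.0
```

```bash
cat >> h.py <<'E'
from cell import manip
def st():
    s=manip.read_state();print("t",round(s["clock"],2),"pos",s["eef_pos"].round(1),"rot",s["eef_rot"].round(3),"F",s["wrist_force"].round(1),"gap",round(s["finger_gap"],1));return s
def to(x,y,z,s=None):
    s=s or manip.read_state();from scipy.spatial.transform import Rotation as R
    d=R.from_euler("xyz",s["eef_rot"]).as_matrix().T@(np.array([x,y,z])-s["eef_pos"]);print("tool delta",d.round(1))
def shot(tag):
    D={}
    for n in C:
        p,d=optics.camera(n);np.savez(f"{n}{tag}.npz",p=p,d=d);D[n]=(p,d)
    return D
E
python3 - <<'E'
from h import *
s=st();D=shot("1")
crop(D["top"][0],190,160,95,85,8,"pics/t1.png");crop(D["side"][0],200,140,100,100,6,"pics/s1.png")
print(pix("top",s["eef_pos"]-[0,0,14]),pix("side",s["eef_pos"]-[0,0,14]))
E
```

```text
t 1.35 pos [572.6 -43.7 219.3] rot [-3.142  0.     0.346] F [1.  0.4 0.6] gap 94.0
[240.7032174  202.42694626] [255.18803104 178.51078421]
```

View pics/s1.png

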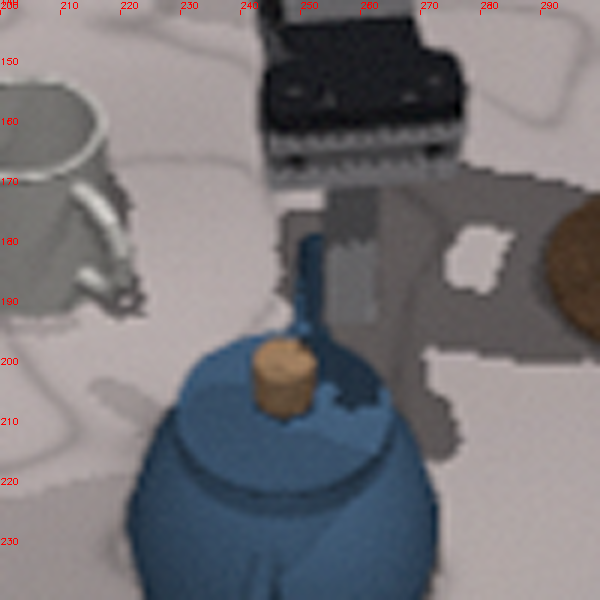

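View pics/t1.png

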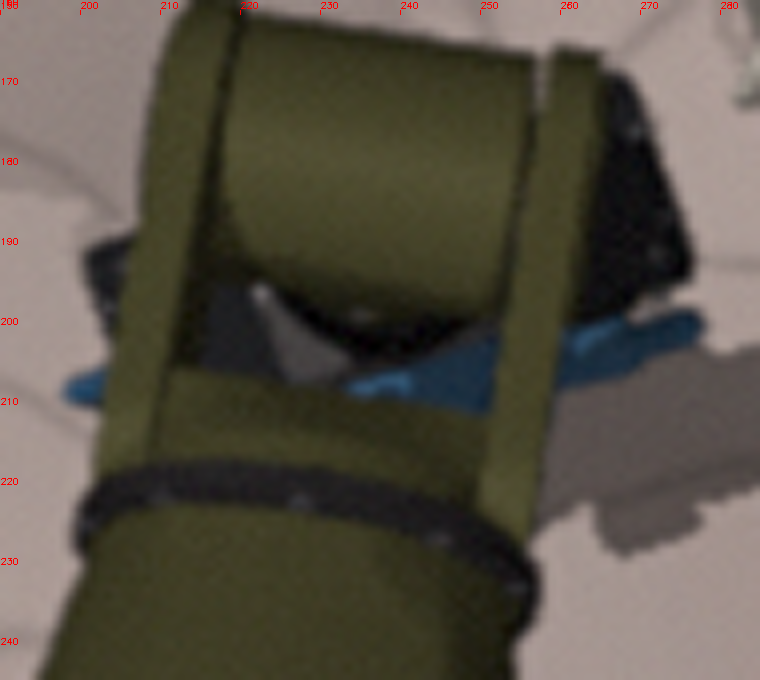

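Run:
```python
from h import *
s=st();D=shot("2")
T=s["eef_pos"];yw=s["eef_rot"][2];ty=np.array([np.sin(yw),-np.cos(yw),0]);tx=np.array([np.cos(yw),np.sin(yw),0])
for o in(47,59.5):
  for w in (-8,8): print(o,w,pix("side",T-ty*o+tx*w-[0,0,14]))
crop(D["side"][0],200,140,100,100,6,"pics/s2.png")
W=cloud("side",D["side"][1])
m=(W[...,2]>200)&(W[...,2]<245)&(np.hypot(W[...,0]-(T-ty*59)[0],W[...,1]-(T-ty*59)[1])<25)
q=W[m];print(m.sum(),q.min(0),q.max(0),np.median(q,0), T-ty*59.5)
```

```text
t 1.45 pos [573.5 -41.3 218.4] rot [-3.14e+00  1.00e-03  3.50e-01] F [ 0.5 -0.7 -0.2] gap 93.8
47 -8 [260.85166712 192.79894688]
47 8 [254.00485701 193.41127288]
59.5 -8 [261.67049112 196.61582501]
59.5 8 [254.75861605 197.24079797]
91 [547.06837369  10.95775822 213.31427302] [564.90719438  20.00933827 244.63244452] [555.94352779  15.73454877 229.30150638] [553.04637218  14.58540271 218.40280358]
```

View pics/s2.png

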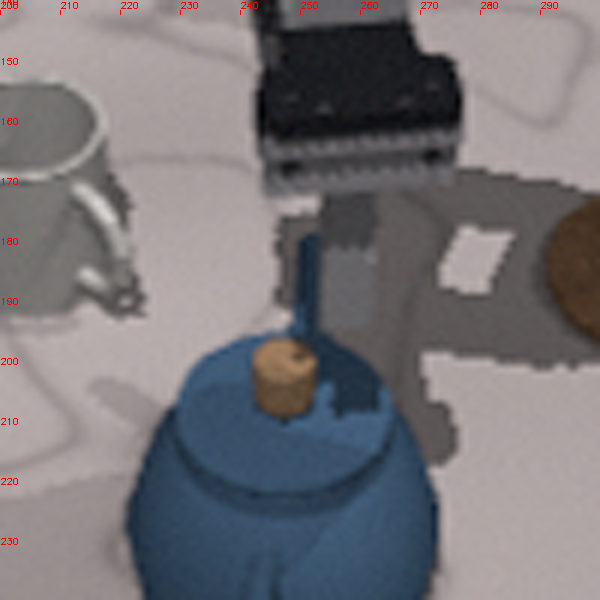

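Run:
```python
from h import *
s=st();to(586.8,-25.5,138.5)
```

```text
t 1.55 pos [571.5 -44.9 218.6] rot [-3.141e+00  1.000e-03  3.480e-01] F [0.2 1.  0.8] gap 94.0
tool delta [ 21.  -13.   80.1]
```

Emit:
jog_arm --deltas "10 -6 10 0 94; 20 -12 20 0 94; 20 -12 32 0 60; 20 -12 40 0 60; 20 -12 44 0 60; 20 -12 44 0 60; 20 -12 44 0 60; 20 -12 44 0 60; 20 -12 44 0 60; 20 -12 44 0 60"

```text
clock: 2.8
eef_pos: [586.4, -27.5, 175.5]
eef_rot: [3.142, -0.0, 0.346]
wrist_force: [0.8, 1.0, -0.2]
finger_gap: 60.0
```

Run:
```python
from h import *
st();D=shot("3");st()
crop(D["side"][0],200,140,100,100,6,"pics/s3.png")
```

```text
t 2.8 pos [586.4 -27.5 175.5] rot [ 3.142 -0.     0.346] F [ 0.8  1.  -0.2] gap 60.0
t 2.9 pos [586.4 -27.5 175.5] rot [ 3.142 -0.     0.346] F [ 0.2  0.3 -0.3] gap 60.1
```

View pics/s3.png

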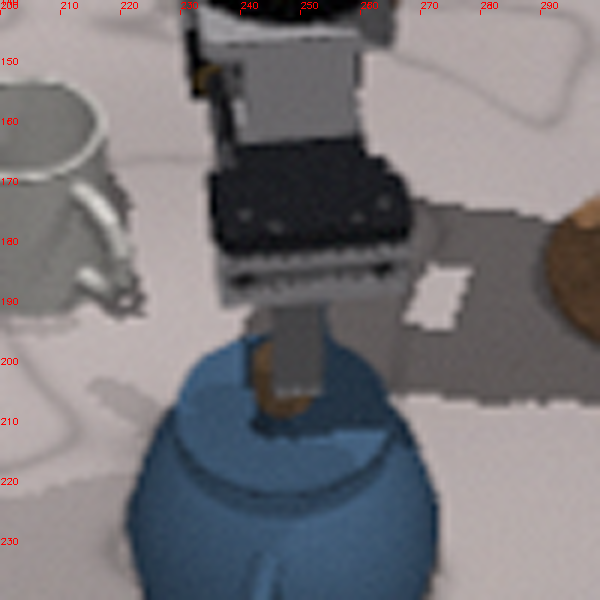

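Run:
```python
from h import *
T=np.array([586.4,-27.5,175.5]);yw=.346;ty=np.array([np.sin(yw),-np.cos(yw),0]);tx=np.array([np.cos(yw),np.sin(yw),0])
for o in(30,36,42.5): print(o,pix("side",T-ty*o-[0,0,14]))
W=cloud("side",np.load("side3.npz")["d"])
for z in(165,175,185,195):
  q=W[(abs(W[...,2]-z)<5)&(np.hypot(W[...,0]-572,W[...,1]-10)<25)];print(z,len(q),q.mean(0).round(1),T-ty*42.5)
```

```text
30 [249.57085011 203.92123779]
36 [249.88666636 205.7300607 ]
42.5 [250.23200148 207.70795153]
165 1 [568.2  10.7 169.9] [571.9866527   12.48131338 175.5       ]
175 22 [575.9  13.9 175. ] [571.9866527   12.48131338 175.5       ]
185 21 [575.5  14.1 184.4] [571.9866527   12.48131338 175.5       ]
195 26 [576.5  14.8 194.3] [571.9866527   12.48131338 175.5       ]
```

Emit:
jog_arm --deltas "1 -1.5 10 0 60; 1 -1.5 20 0 60; 1 -1.5 29 0 60; 1 -1.5 35 0 60; 1 -1.5 37 0 60; 1 -1.5 37 0 40; 1 -1.5 37 0 32; 1 -1.5 37 0 26; 1 -1.5 37 0 20; 1 -1.5 37 0 20" --squeeze 15

```text
clock: 4.15
eef_pos: [586.9, -25.7, 138.6]
eef_rot: [3.141, -0.0, 0.346]
wrist_force: [0.6, 0.0, 1.4]
finger_gap: 25.6
```

Run:
```python
from h import *
st();D=shot("4")
crop(D["side"][0],200,140,100,100,6,"pics/s4.png")
```

```text
t 4.15 pos [586.9 -25.7 138.6] rot [ 3.141 -0.     0.346] F [0.6 0.  1.4] gap 25.6
```

View pics/s4.png

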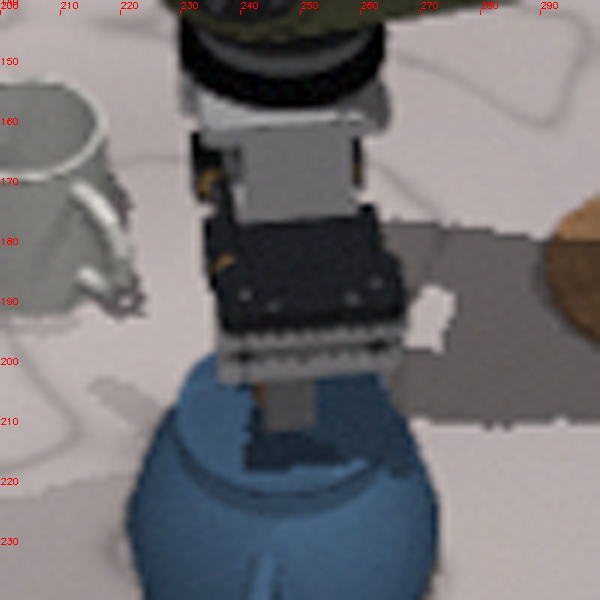

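Emit:
jog_arm --deltas "0 0 0 0 20; 0 0 -3 0 20; 0 0 -7 0 20; 0 0 -13 0 20; 0 0 -20 0 20; 0 0 -30 0 20; 0 0 -40 0 20; 0 0 -50 0 20; 0 0 -58 0 20; 0 0 -60 0 20" --squeeze 25

```text
clock: 5.5
eef_pos: [586.9, -25.7, 199.1]
eef_rot: [3.141, -0.001, 0.346]
wrist_force: [-0.2, -0.1, -2.0]
finger_gap: 25.3
```

Run:
```python
from h import *
s=st();D=shot("5");to(437.5,-266.5,198.6)
crop(D["side"][0],190,130,120,110,6,"pics/s5.png")
```

```text
t 5.5 pos [586.9 -25.7 199.1] rot [ 3.141e+00 -1.000e-03  3.460e-01] F [-0.2 -0.1 -2. ] gap 25.3
tool delta [-2.221e+02  1.759e+02 -1.000e-01]
```

View pics/s5.png

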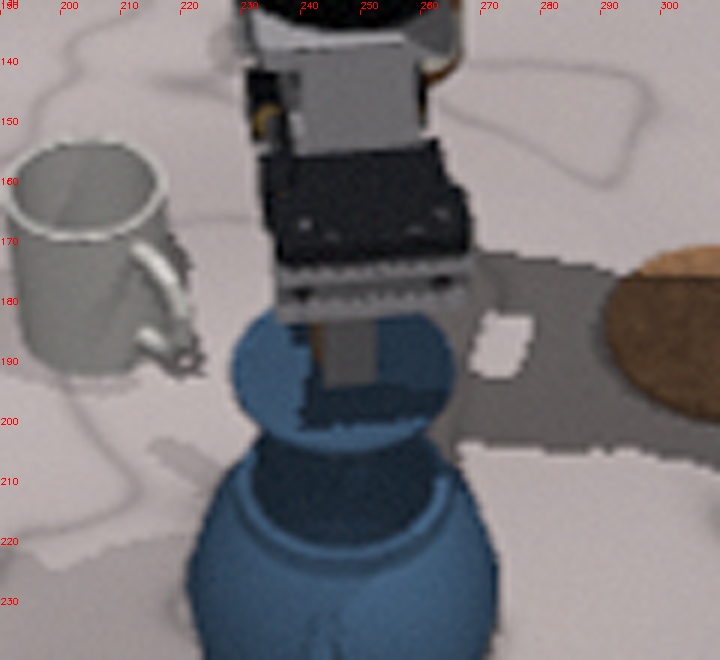

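Emit:
jog_arm --deltas "-12 10 0 0 20; -38 30 0 0 20; -70 55 0 0 20; -105 83 0 0 20; -140 111 0 0 20; -172 136 0 0 20; -198 157 0 0 20; -215 170 0 0 20; -222 176 0 0 20; -222 176 0 0 20"

```text
clock: 6.85
eef_pos: [437.3, -266.8, 198.4]
eef_rot: [-3.141, 0.0, 0.345]
wrist_force: [1.4, 0.4, -1.8]
finger_gap: 25.7
```

Run:
```python
from h import *
s=st();D=shot("6")
crop(D["side"][0],250,110,110,100,6,"pics/s6.png");crop(D["top"][0],270,200,110,100,6,"pics/t6.png")
# mouth measurement: rim points z~115
for n in C:
    W=cloud(n,D[n][1]);hsv=cv2.cvtColor(D[n][0],cv2.COLOR_RGB2HSV)
    m=(abs(W[...,2]-113)<6)&(np.hypot(W[...,0]-586,W[...,1]+26)<60)
    q=W[m];print(n,m.sum(),cv2.minEnclosingCircle(q[:,:2].astype(np.float32)),np.percentile(q[:,2],[5,50,95]))
crop(D["side"][0],200,180,90,80,8,"pics/pm_s.png");crop(D["top"][0],190,165,95,75,8,"pics/pm_t.png")
```

```text
t 6.85 pos [ 437.3 -266.8  198.4] rot [-3.141  0.     0.345] F [ 1.4  0.4 -1.8] gap 25.7
side 274 ((589.9007568359375, -22.617107391357422), 46.86358642578125) [107.81503495 112.34126931 115.04257714]
top 187 ((585.541015625, -28.982955932617188), 46.78274917602539) [108.60751493 114.01764603 117.46867018]
```

View pics/s6.png

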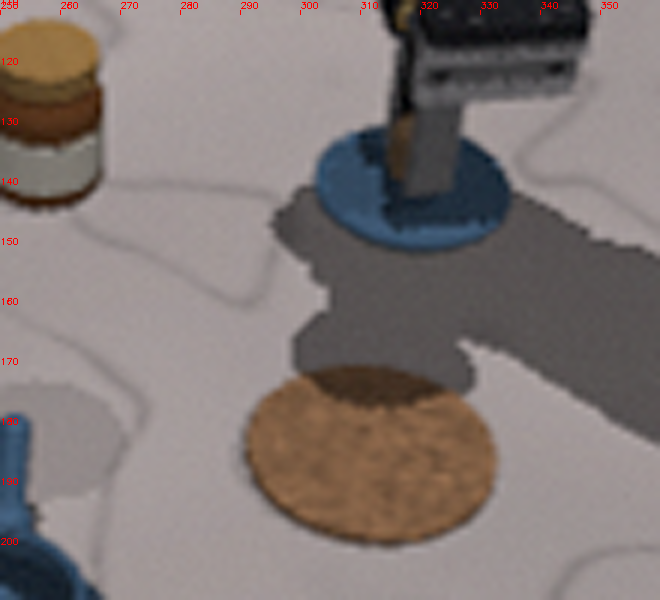

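View pics/pm_s.png

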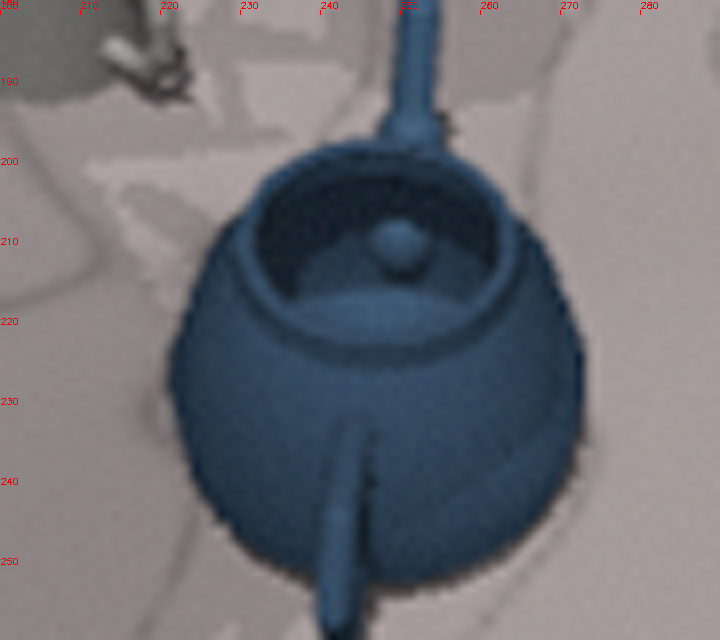

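View pics/pm_t.png

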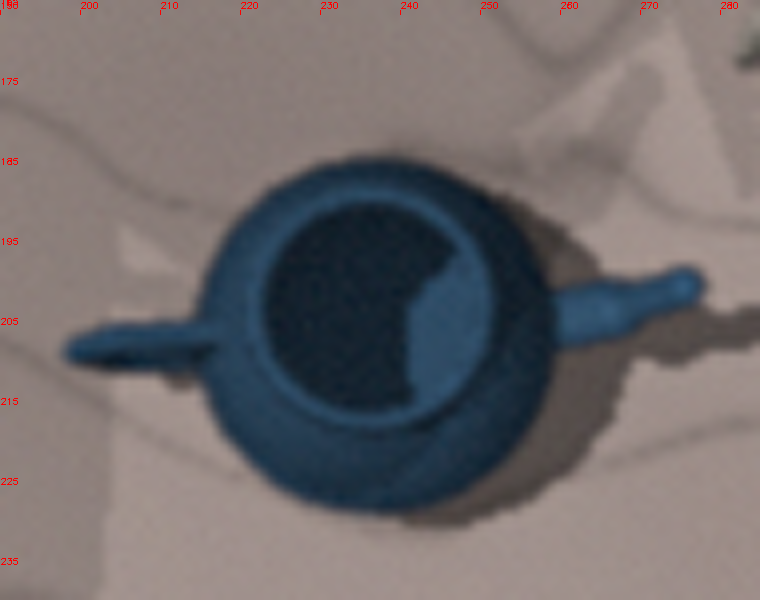

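Emit:
jog_arm --deltas "0 0 10 0 20; 0 0 30 0 20; 0 0 55 0 20; 0 0 80 0 20; 0 0 105 0 20; 0 0 124 0 20; 0 0 138 0 20; 0 0 145 0 20; 0 0 148 0 20; 0 0 148 0 20"

```text
clock: 8.2
eef_pos: [437.7, -266.6, 50.7]
eef_rot: [3.141, -0.0, 0.346]
wrist_force: [0.5, 0.2, -0.7]
finger_gap: 25.3
```

Run:
```python
from h import *
s=st();D=shot("7")
crop(D["side"][0],260,120,100,100,6,"pics/s7.png");crop(D["top"][0],270,200,110,100,6,"pics/t7.png")
```

```text
t 8.2 pos [ 437.7 -266.6   50.7] rot [ 3.141 -0.     0.346] F [ 0.5  0.2 -0.7] gap 25.3
```

View pics/s7.png

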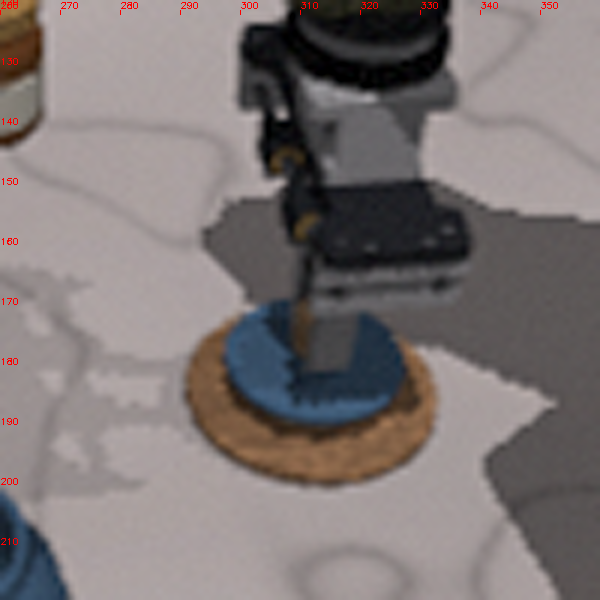

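View pics/t7.png

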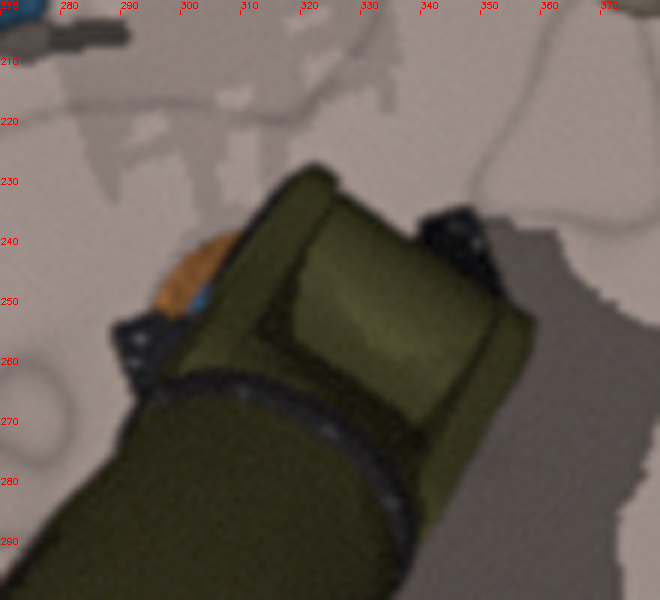

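Emit:
jog_arm --deltas "0 0 2 0 20; 0 0 4 0 20; 0 0 5 0 20; 0 0 5.7 0 20; 0 0 6.2 0 20; 0 0 6.6 0 20; 0 0 7 0 20; 0 0 7.2 0 20; 0 0 7.2 0 20; 0 0 7.2 0 20"

```text
clock: 9.55
eef_pos: [437.6, -266.6, 43.6]
eef_rot: [3.141, -0.0, 0.346]
wrist_force: [-2.4, 2.4, 5.3]
finger_gap: 25.4
```

Emit:
jog_arm --deltas "0 0 0 0 28; 0 0 0 0 32; 0 0 0 0 40; 0 0 0 0 50; 0 0 0 0 60; 0 0 -10 0 60; 0 0 -30 0 60; 0 0 -60 0 60; 0 0 -100 0 60; 0 0 -145 0 60"

```text
clock: 10.8
eef_pos: [437.3, -266.4, 190.0]
eef_rot: [-3.141, 0.0, 0.346]
wrist_force: [0.3, 0.1, -0.7]
finger_gap: 59.5
```

Run:
```python
from h import *
s=st();D=shot("8")
crop(D["side"][0],260,100,100,110,5,"pics/s8.png")
```

```text
t 10.8 pos [ 437.3 -266.4  190. ] rot [-3.141  0.     0.346] F [ 0.3  0.1 -0.7] gap 59.5
```

View pics/s8.png

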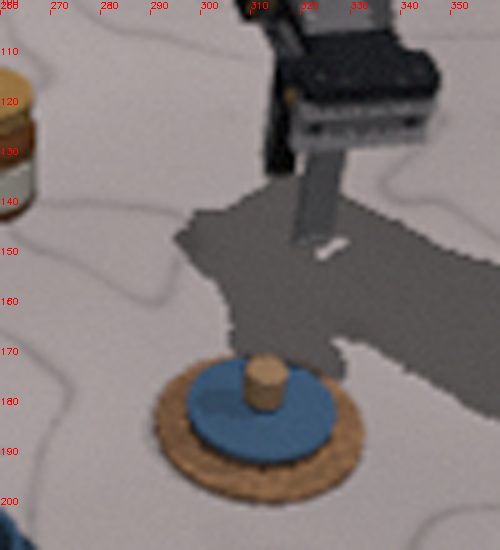

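Emit:
jog_arm --deltas "5 -14 -25 -0.15 60; 18 -47 -55 -0.32 60; 34 -90 -85 -0.5 70; 50 -133 -110 -0.68 80; 66 -176 -110 -0.86 94; 82 -219 -110 -1.04 94; 98 -262 -110 -1.22 94; 114 -305 -110 -1.4 94; 130 -348 -110 -1.58 94; 140 -374 -110 -1.75 94"

```text
clock: 12.15
eef_pos: [442.1, 134.6, 298.2]
eef_rot: [-3.141, -0.0, 2.103]
wrist_force: [0.2, -0.0, -0.4]
finger_gap: 94.0
```

Run:
```python
from h import *
s=st();to(444,286,270)
print(s["joints"])
```

```text
t 12.15 pos [442.1 134.6 298.2] rot [-3.141 -0.     2.103] F [ 0.2 -0.  -0.4] gap 94.0
tool delta [129.5  78.5  28.2]
[ 2.16148704e-01  4.81971359e-02  1.63333716e+00  7.63494223e-05
  1.46018588e+00 -3.15990099e-01]
```

Emit:
jog_arm --deltas "15 9 0 -0.15 94; 40 23 0 -0.3 94; 66 38 0 -0.45 94; 92 53 0 -0.6 94; 114 66 0 -0.66 94; 127 74 0 -0.66 94; 131.5 76.3 10 -0.66 94; 131.5 76.3 22 -0.66 94; 131.5 76.3 30 -0.66 94; 131.5 76.3 30 -0.66 94"

```text
clock: 13.4
eef_pos: [442.5, 284.2, 267.6]
eef_rot: [-3.141, -0.001, 2.755]
wrist_force: [0.5, -0.1, 0.2]
finger_gap: 94.1
```

Run:
```python
from h import *
s=st();D=shot("9");s=st()
crop(D["side"][0],215,240,130,125,5,"pics/s9.png");crop(D["top"][0],80,180,110,100,6,"pics/t9.png")
T=s["eef_pos"];yw=s["eef_rot"][2];ty=np.array([np.sin(yw),-np.cos(yw),0])
for o in(-59.5,-47,0,47,59.5): print(o,pix("side",T+ty*o-[0,0,14]))
print(pix("side",[442.3,285,230]))
```

```text
t 13.4 pos [442.5 284.2 267.6] rot [-3.141e+00 -1.000e-03  2.755e+00] F [ 0.5 -0.1  0.2] gap 94.1
t 13.5 pos [442.8 284.5 268.5] rot [3.141 0.    2.755] F [0.2 0.6 1.1] gap 94.3
-59.5 [307.41317485 273.14132792]
-47 [303.96824231 278.10437007]
0 [290.33625879 297.7436832 ]
47 [275.52650104 319.079791  ]
59.5 [271.36982889 325.06822149]
[289.49545997 305.4444188 ]
```

View pics/s9.png

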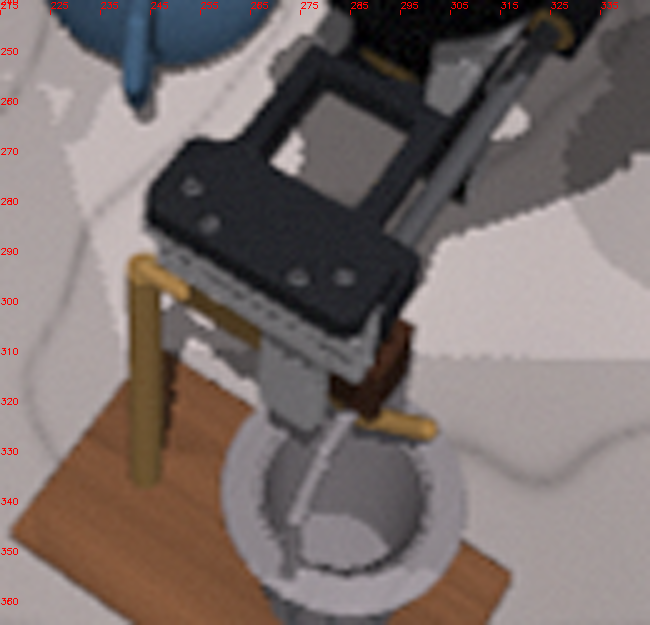

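View pics/t9.png

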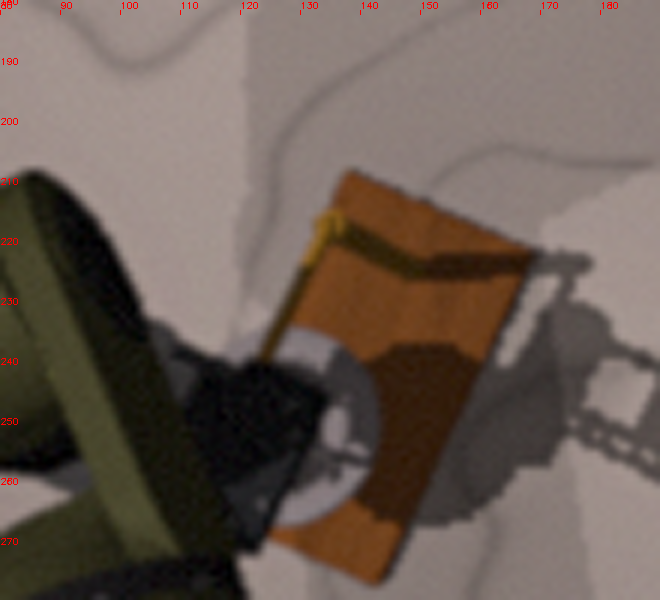

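Emit:
jog_arm --deltas "0 0 10 0 80; 0 0 25 0 70; 0 0 40 0 60; 0 0 50 0 50; 0 0 55 0 44; 0 0 57.5 0 40; 0 0 57.5 0 36; 0 0 57.5 0 30; 0 0 57.5 0 26; 0 0 57.5 0 20" --squeeze 15

```text
clock: 14.75
eef_pos: [442.7, 284.8, 210.9]
eef_rot: [3.141, 0.0, 2.756]
wrist_force: [-0.4, -0.5, 0.6]
finger_gap: 25.4
```

Run:
```python
from h import *
s=st();D=shot("10");s=st()
crop(D["side"][0],215,240,130,125,5,"pics/s10.png")
```

```text
t 14.75 pos [442.7 284.8 210.9] rot [3.141 0.    2.756] F [-0.4 -0.5  0.6] gap 25.4
t 14.85 pos [442.7 284.8 210.9] rot [3.141 0.    2.756] F [-0.4 -1.1  1.9] gap 25.9
```

View pics/s10.png

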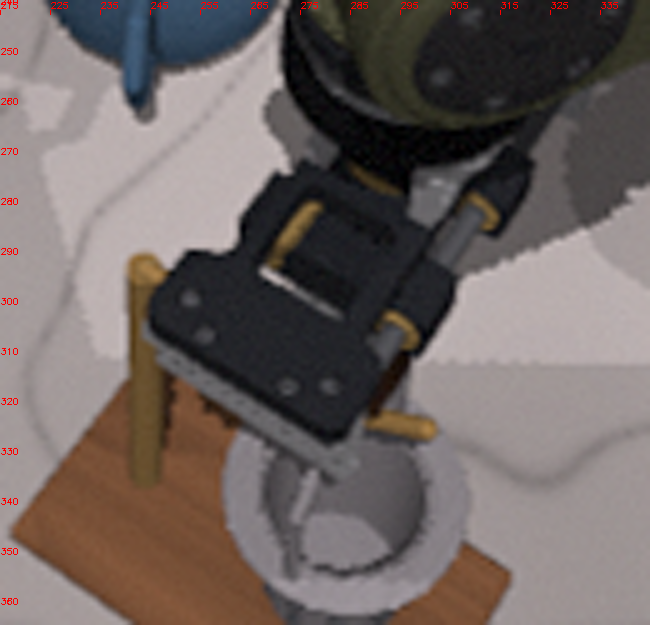

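Emit:
jog_arm --deltas "0 0 0 0 20; 0 0 0 0 20; 0 0 -2 0 20; 0 0 -6 0 20; 0 0 -12 0 20; 0 0 -18 0 20; 0 0 -25 0 20; 0 0 -31 0 20; 0 0 -34 0 20; 0 0 -34 0 20" --squeeze 35

```text
clock: 16.1
eef_pos: [442.7, 284.8, 244.9]
eef_rot: [3.141, 0.0, 2.756]
wrist_force: [-0.9, 0.3, -2.8]
finger_gap: 25.6
```

Run:
```python
from h import *
s=st();D=shot("11");s=st()
crop(D["side"][0],215,240,130,125,5,"pics/s11.png")
```

```text
t 16.1 pos [442.7 284.8 244.9] rot [3.141 0.    2.756] F [-0.9  0.3 -2.8] gap 25.6
t 16.2 pos [442.6 284.8 244.6] rot [-3.141 -0.     2.756] F [ 0.4  0.2 -2.3] gap 25.7
```

View pics/s11.png

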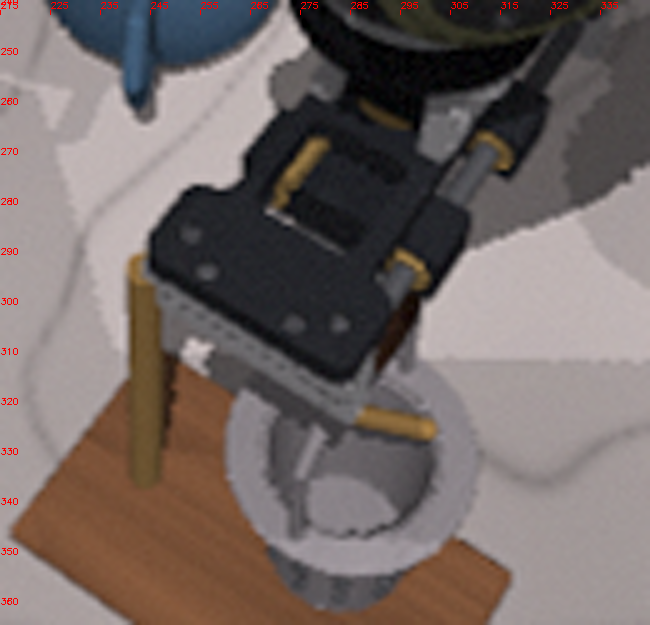

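Emit:
jog_arm --deltas "3 0 0 0 20; 9 0 0 0 20; 18 0 0 0 20; 29 0 0 0 20; 41 0 0 0 20; 54 0 0 0 20; 68 0 0 0 20; 82 0 0 0 20; 94 0 0 0 20; 100 0 0 0 20"

```text
clock: 17.45
eef_pos: [349.3, 322.8, 244.8]
eef_rot: [3.142, 0.0, 2.756]
wrist_force: [0.5, -0.2, -2.3]
finger_gap: 25.8
```

Run:
```python
from h import *
s=st();D=shot("12");s=st()
crop(D["side"][0],215,240,160,140,5,"pics/s12.png");crop(D["top"][0],60,180,120,110,6,"pics/t12.png")
```

```text
t 17.45 pos [349.3 322.8 244.8] rot [3.142 0.    2.756] F [ 0.5 -0.2 -2.3] gap 25.8
t 17.55 pos [349.6 322.7 244.8] rot [3.141 0.    2.756] F [ 0.5  0.2 -1.8] gap 25.8
```

View pics/s12.png

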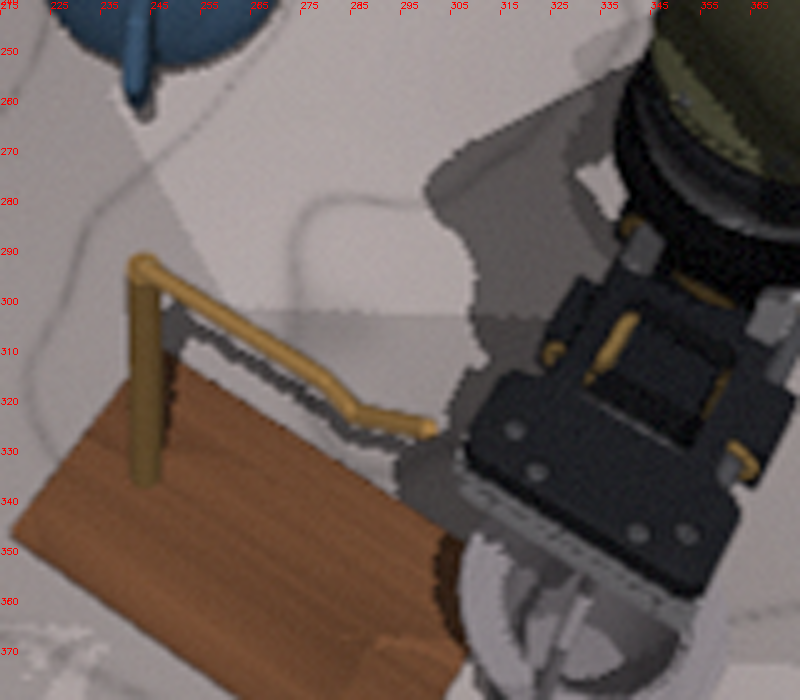

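Emit:
jog_arm --deltas "0 0 -8 0 20; 0 0 -25 0 20; 0 0 -45 0 20; 0 0 -65 0 20; -3 -8 -80 0 20; -11 -28 -85 0 20; -22 -55 -85 0 20; -34 -84 -85 0 20; -46 -114 -85 0 20; -54 -133 -85 0 20"

```text
clock: 18.8
eef_pos: [349.5, 176.6, 329.5]
eef_rot: [-3.141, -0.0, 2.755]
wrist_force: [-0.2, -0.1, -1.8]
finger_gap: 25.7
```

Run:
```python
from h import *
s=st();to(587.2,-25.8,330)
```

```text
t 18.8 pos [349.5 176.6 329.5] rot [-3.141 -0.     2.755] F [-0.2 -0.1 -1.8] gap 25.7
tool delta [-296.5  -97.7   -0.5]
```

Emit:
jog_arm --deltas "-15 -5 0 0 20; -45 -15 0 0 20; -85 -28 0 0 20; -130 -44 0 0 20; -175 -59 0 0 20; -217 -73 0 0 20; -254 -86 0 0 20; -282 -95 0 0 20; -297 -100 0 0 20; -297 -100 0 0 20"

```text
clock: 20.05
eef_pos: [588.0, -26.6, 328.5]
eef_rot: [-3.141, -0.002, 2.755]
wrist_force: [-0.1, 0.2, -1.3]
finger_gap: 25.9
```

Run:
```python
from h import *
s=st();D=shot("13");s=st()
crop(D["side"][0],190,100,120,140,5,"pics/s13.png");crop(D["top"][0],180,140,120,110,6,"pics/t13.png")
for n in C:
    W=cloud(n,D[n][1])
    for lab,z in(("rim",113),("flange",s["eef_pos"][2]-180.9+79)):
        m=(abs(W[...,2]-z)<6)&(np.hypot(W[...,0]-587,W[...,1]+25)<58)
        q=W[m];print(n,lab,m.sum(),cv2.minEnclosingCircle(q[:,:2].astype(np.float32)) if len(q) else'')
```

```text
t 20.05 pos [588.  -26.6 328.5] rot [-3.141e+00 -2.000e-03  2.755e+00] F [-0.1  0.2 -1.3] gap 25.9
t 20.15 pos [587.3 -25.5 329.3] rot [-3.141e+00 -1.000e-03  2.756e+00] F [ 0.3 -0.3 -2.2] gap 25.7
side rim 199 ((589.6994018554688, -21.61589813232422), 45.71809387207031)
side flange 504 ((590.0977172851562, -23.24138069152832), 48.064781188964844)
top rim 0 
top flange 52 ((590.5104370117188, 9.627571105957031), 14.260523796081543)
```

View pics/s13.png

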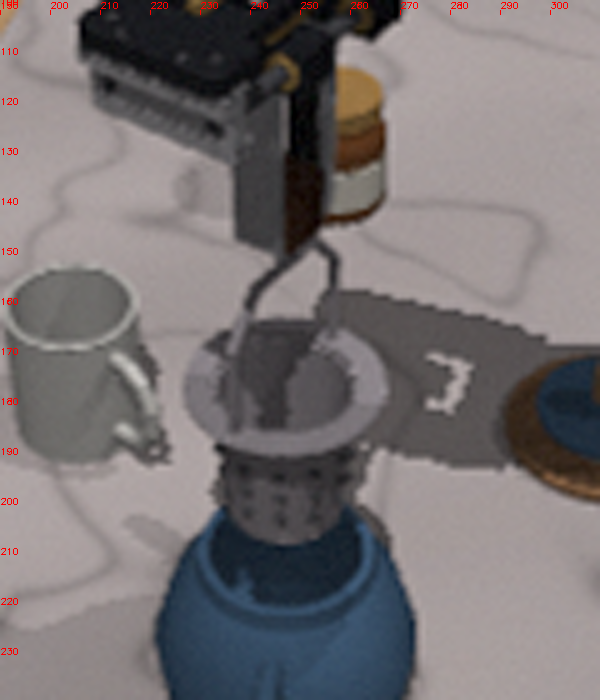

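View pics/t13.png

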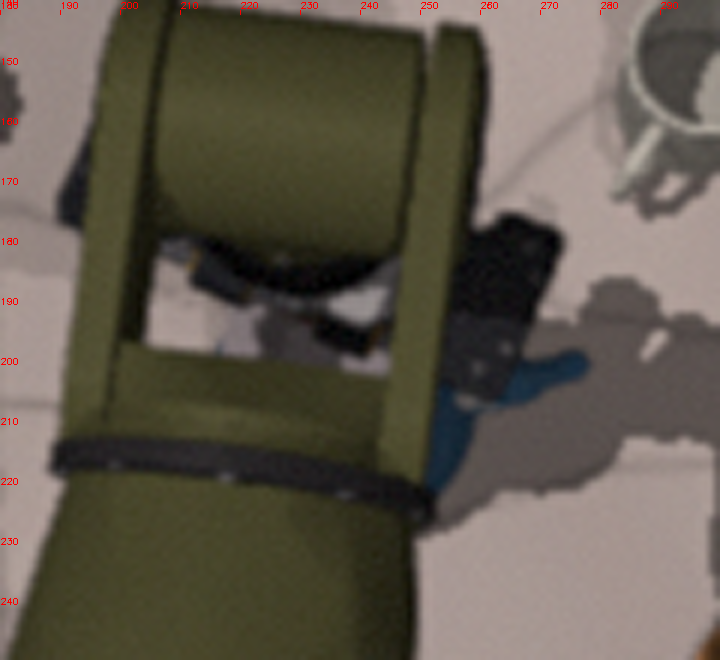

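Run:
```python
from h import *
D={n:np.load(n+"13.npz") for n in C}
for n in C:
    W=cloud(n,D[n]["d"])
    for lab,c,r,z in(("lid disc",(437.6,-266.6),50,26),("knobtop",(437.6,-266.6),20,56)):
        m=(abs(W[...,2]-z)<5)&(np.hypot(W[...,0]-c[0],W[...,1]-c[1])<r+12)
        if "disc" in lab:
            hsv=cv2.cvtColor(D[n]["p"],cv2.COLOR_RGB2HSV);m&=(hsv[...,0]>90)&(hsv[...,0]<125)&(hsv[...,1]>80)
        q=W[m];print(n,lab,m.sum(),cv2.minEnclosingCircle(q[:,:2].astype(np.float32)),np.median(q[:,2]))
    hsv=cv2.cvtColor(D[n]["p"],cv2.COLOR_RGB2HSV)
    w=W
crop(D["top"]["p"],270,210,95,90,7,"pics/lid_t.png");crop(D["side"]["p"],280,140,80,70,8,"pics/lid_s.png")
```

```text
side lid disc 358 ((440.2020568847656, -263.26495361328125), 46.594635009765625) 24.211932399606734
side knobtop 42 ((441.5011291503906, -262.1444396972656), 12.756525993347168) 53.69488969871401
top lid disc 537 ((436.688232421875, -267.57421875), 44.3955192565918) 26.261999499495538
top knobtop 54 ((436.3974304199219, -267.6044006347656), 12.557844161987305) 55.28294805221182
```

View pics/lid_t.png

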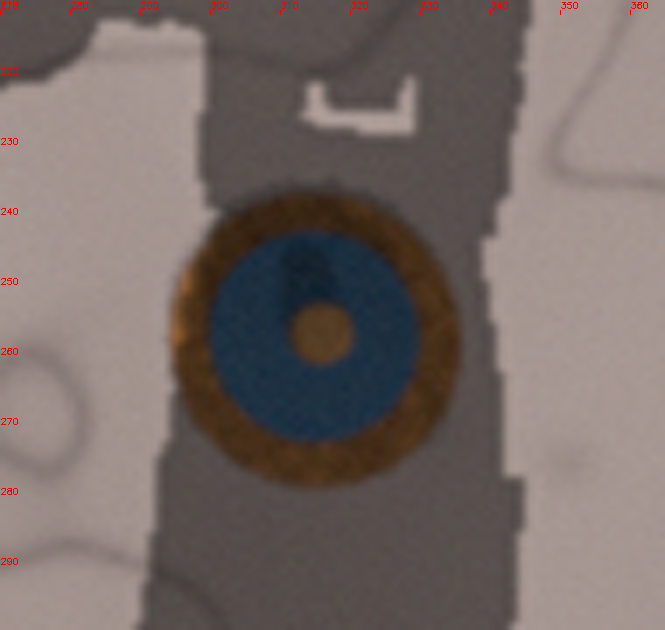

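View pics/lid_s.png

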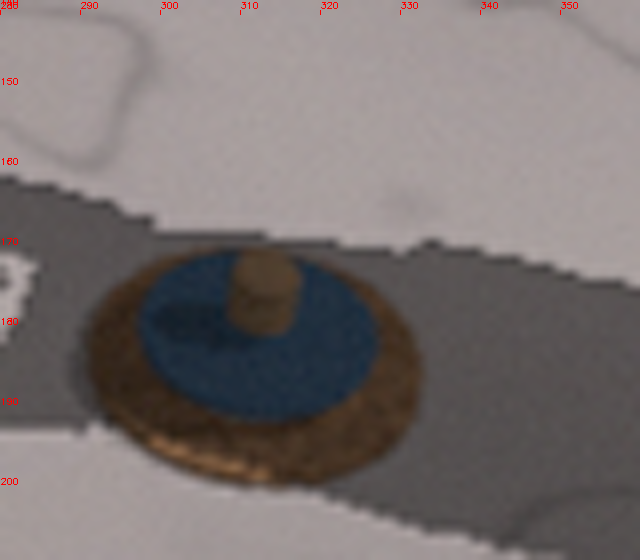

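Run:
```python
from h import *
print(atz("top",235.9,202.7,115))
D=np.load("top6.npz");p=D["p"];hsv=cv2.cvtColor(p,cv2.COLOR_RGB2HSV)
# radial edges of the bright ring in 8x upsampled value channel
k=8;V=cv2.resize(p[165:240,190:285].max(2),None,fx=k,fy=k,interpolation=cv2.INTER_CUBIC).astype(float);V=cv2.GaussianBlur(V,(0,0),4)
c=np.array([370.,305.]);pts=[]
for a in np.arange(0,2*np.pi,np.pi/60):
    rr=np.arange(95,140.);x=c[0]+rr*np.cos(a);y=c[1]+rr*np.sin(a)
    v=V[y.astype(int),x.astype(int)];i=v.argmax()
    if 3<i<len(v)-4: pts.append((x[i],y[i]))
pts=np.array(pts,np.float32);e=cv2.fitEllipse(pts);print(len(pts),e)
u=190+(e[0][0]+.5)/k-.5;v=165+(e[0][1]+.5)/k-.5;print(u,v,atz("top",u,v,115), "body silhouette:")
W=cloud("top",D["d"])
m=(hsv[...,0]>95)&(hsv[...,0]<125)&(hsv[...,1]>90)
m=cv2.morphologyEx(m.astype(np.uint8),cv2.MORPH_CLOSE,np.ones((5,5)));
# side ellipse of rim
q=np.load("side6.npz")["p"];V=cv2.resize(q[180:260,200:290].max(2),None,fx=k,fy=k,interpolation=cv2.INTER_CUBIC).astype(float);V=cv2.GaussianBlur(V,(0,0),3)
c=np.array([377.,250.]);pts=[]
for a in np.arange(0,2*np.pi,np.pi/60):
    s=np.arange(.82,1.15,.01);x=c[0]+133*s*np.cos(a);y=c[1]+105*s*np.sin(a)
    v=V[y.astype(int),x.astype(int)];i=v.argmax()
    if 2<i<len(v)-3: pts.append((x[i],y[i]))
pts=np.array(pts,np.float32);e=cv2.fitEllipseDirect(pts);print(len(pts),e)
u=200+(e[0][0]+.5)/k-.5;v=180+(e[0][1]+.5)/k-.5;print(u,v,atz("side",u,v,115))
```

```text
[586.54461536 -27.62677982 115.        ]
108 ((365.3690490722656, 306.32421875), (225.71670532226562, 230.12681579589844), 43.65210723876953)
235.2336311340332 202.85302734375 [586.05605536 -25.70101267 115.        ] body silhouette:
46 ((377.0754699707031, 240.10055541992188), (194.19363403320312, 265.9095458984375), 89.73272705078125)
246.6969337463379 209.57506942749023 [588.42615027 -21.60684327 115.        ]
```

Emit:
jog_arm --deltas "0 0 5 0 20; 0 0 14 0 20; 0 0 25 0 20; 0 0 37 0 20; 0 0 49 0 20; 0 0 60 0 20; 0 0 70 0 20; 0 0 77 0 20; 0 0 80 0 20; 0 0 80 0 20"

```text
clock: 21.4
eef_pos: [587.6, -25.5, 249.8]
eef_rot: [3.142, 0.0, 2.756]
wrist_force: [-0.3, -0.1, -1.8]
finger_gap: 25.7
```

Run:
```python
from h import *
s=st();D=shot("14");s=st()
crop(D["side"][0],190,130,110,120,6,"pics/s14.png")
for n in C:
    W=cloud(n,D[n][1])
    for lab,z in(("flange",s["eef_pos"][2]-180.9+79),):
        m=(abs(W[...,2]-z)<6)&(np.hypot(W[...,0]-587,W[...,1]+25)<58)
        q=W[m];print(n,lab,m.sum(),cv2.minEnclosingCircle(q[:,:2].astype(np.float32)) if len(q) else'')
```

```text
t 21.4 pos [587.6 -25.5 249.8] rot [3.142 0.    2.756] F [-0.3 -0.1 -1.8] gap 25.7
t 21.5 pos [587.6 -25.6 250.1] rot [3.141 0.    2.756] F [ 0.2  0.3 -1. ] gap 26.1
side flange 477 ((591.770263671875, -22.185239791870117), 49.26482391357422)
top flange 30 ((592.8091430664062, 11.172743797302246), 9.613085746765137)
```

View pics/s14.png

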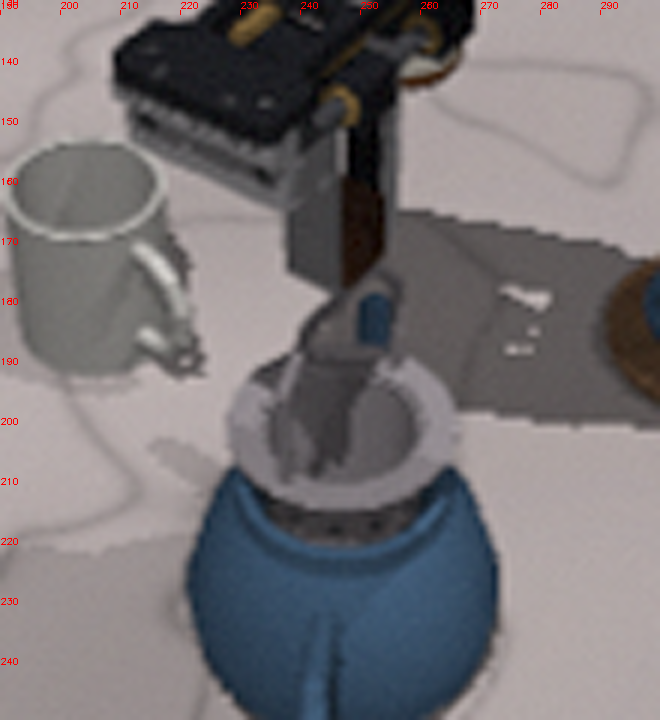

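Emit:
jog_arm --deltas "0 0 4 0 20; 0 0 9 0 20; 0 0 14 0 20; 0 0 18 0 20; 0 0 21 0 20; 0 0 23 0 20; 0 0 24.5 0 20; 0 0 26 0 20; 0 0 26 0 20; 0 0 26 0 20"

```text
clock: 22.75
eef_pos: [587.6, -25.5, 223.8]
eef_rot: [3.142, 0.0, 2.756]
wrist_force: [0.0, -0.6, -1.5]
finger_gap: 25.9
```

Run:
```python
from h import *
s=st();D=shot("15");s=st()
crop(D["side"][0],190,130,110,120,6,"pics/s15.png")
```

```text
t 22.75 pos [587.6 -25.5 223.8] rot [3.142 0.    2.756] F [ 0.  -0.6 -1.5] gap 25.9
t 22.85 pos [587.5 -25.5 223.8] rot [3.142 0.    2.756] F [-0.2 -0.1 -1.7] gap 25.9
```

View pics/s15.png

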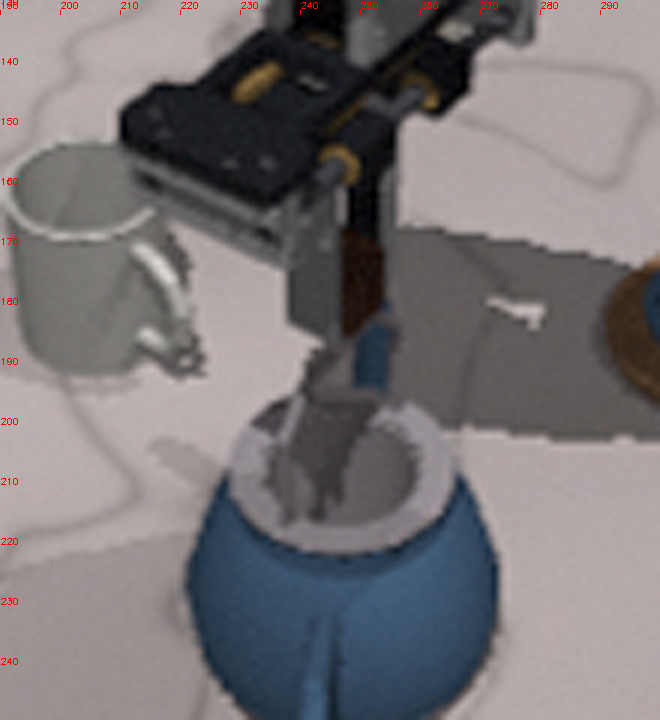

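No contact yet; 4 mm to go.

Emit:
jog_arm --deltas "0 0 1 0 20; 0 0 2 0 20; 0 0 2.6 0 20; 0 0 3 0 20; 0 0 3.3 0 20; 0 0 3.6 0 20; 0 0 3.9 0 20; 0 0 4.1 0 20; 0 0 4.1 0 20; 0 0 4.1 0 20"

```text
clock: 24.1
eef_pos: [587.6, -25.5, 220.3]
eef_rot: [3.141, 0.001, 2.756]
wrist_force: [-1.9, 1.2, 5.2]
finger_gap: 25.5
```

Emit:
jog_arm --deltas "0 0 0 0 28; 0 0 0 0 32; 0 0 0 0 38; 0 0 0 0 46; 0 0 0 0 50; 0 0 -8 0 50; 0 0 -25 0 50; 0 0 -50 0 50; 0 0 -80 0 50; 0 0 -110 0 50"

```text
clock: 25.35
eef_pos: [587.4, -25.5, 332.1]
eef_rot: [3.141, 0.001, 2.756]
wrist_force: [-0.2, -0.5, 0.3]
finger_gap: 49.9
```

Run:
```python
from h import *
s=st();D=shot("16");to(400,-250,330)
crop(D["side"][0],190,150,110,110,6,"pics/s16.png")
```

```text
t 25.35 pos [587.4 -25.5 332.1] rot [3.141e+00 1.000e-03 2.756e+00] F [-0.2 -0.5  0.3] gap 49.9
tool delta [  89.9 -278.7    3.2]
```

View pics/s16.png

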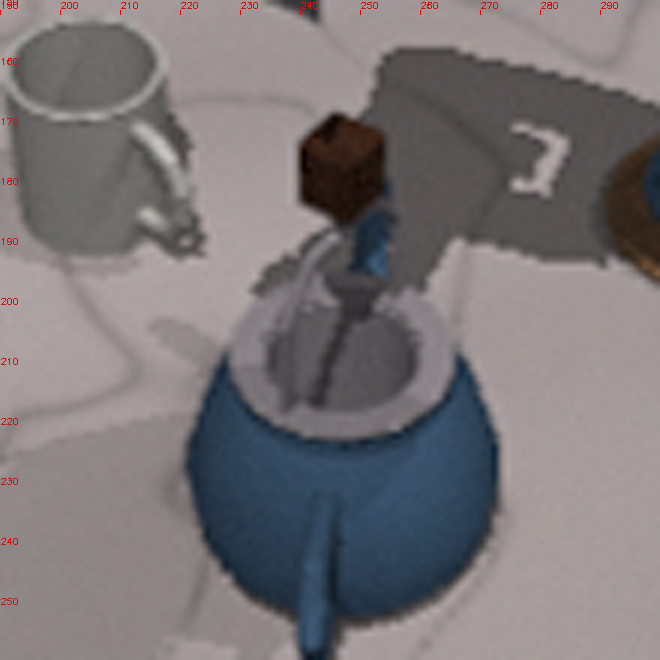

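Emit:
jog_arm --deltas "9 -28 0 0 50; 25 -75 0 0 50; 40 -125 0 0 50; 56 -175 0 0 50; 70 -220 0 0 50; 82 -255 0 0 50; 90 -278 0 0 50; 90 -278 0 0 50; 90 -278 0 0 50; 90 -278 0 0 50"

```text
clock: 26.7
eef_pos: [400.0, -248.6, 329.6]
eef_rot: [3.141, -0.0, 2.757]
wrist_force: [-0.0, -0.3, 0.3]
finger_gap: 50.3
```

Run:
```python
from h import *
s=st();D=shot("17")
crop(D["top"][0],190,150,110,100,7,"pics/t17.png")
cv2.imwrite("pics/s17.png",cv2.resize(D["side"][0][:,:,::-1],None,fx=1.5,fy=1.5))
for n in C:
    W=cloud(n,D[n][1])
    for lab,z in(("flange",119),("knob",239)):
        m=(abs(W[...,2]-z)<6)&(np.hypot(W[...,0]-587,W[...,1]+25)<58)
        q=W[m]
        if len(q)<10: continue
        print(n,lab,m.sum(),cv2.minEnclosingCircle(q[:,:2].astype(np.float32)),np.median(q[:,2]))
        A=np.c_[q[:,:2]-q[:,:2].mean(0),np.ones(len(q))];print("  tilt",np.linalg.lstsq(A,q[:,2],rcond=None)[0].round(3))
```

```text
t 26.7 pos [ 400.  -248.6  329.6] rot [ 3.141 -0.     2.757] F [-0.  -0.3  0.3] gap 50.3
side flange 455 ((589.4390869140625, -23.061023712158203), 49.15899658203125) 117.29941346013668
  tilt [-0.00000e+00  2.00000e-03  1.17304e+02]
side knob 101 ((589.4967651367188, -21.878915786743164), 17.028539657592773) 237.12002613707634
  tilt [ 1.80000e-02 -5.50000e-02  2.37003e+02]
top flange 407 ((586.4639892578125, -26.995582580566406), 47.674076080322266) 118.76034281443613
  tilt [-3.00000e-03 -7.00000e-03  1.18774e+02]
top knob 98 ((586.8115844726562, -27.55183219909668), 17.116073608398438) 238.79622753760214
  tilt [1.90000e-02 1.30000e-02 2.38811e+02]
```

View pics/t17.png

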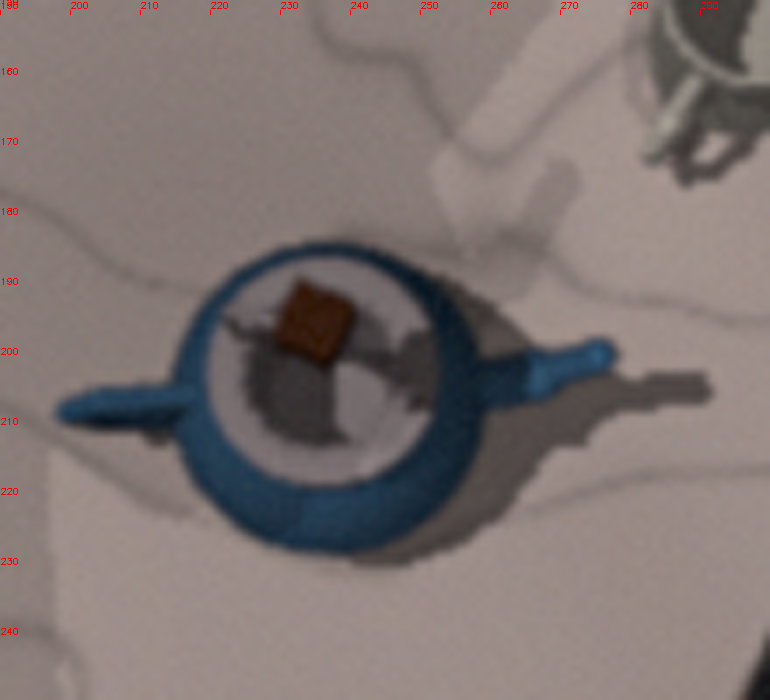

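View pics/s17.png

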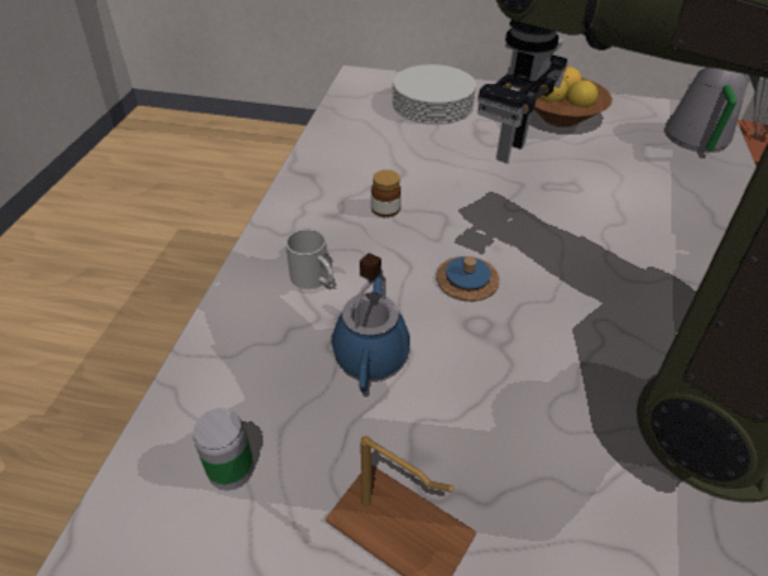

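Run:
```python
from cell import workorder
print(workorder.sign_off())
```

```text
the job is handed in; nothing more can be done
None
```

The lid is off and standing knob up on the cork mat. The infuser basket is off its hook and seated in the teapot's mouth. I handed the job in at about 27 s, with the arm clear of everything.

- **Setting down:** I lowered both slowly and opened the fingers only after contact, at about 5 N. The lid sits well inside the mat's edge.
- **Infuser seat:** In the last pictures the top camera put the flange at 118.8 mm and the side camera at 117.3 mm (119 expected). Both saw almost no tilt, under 0.01 rad. The top camera read the infuser knob's top at 238.8 mm (239 expected) and the side camera at 237.1 mm.
- **Teapot and bystanders:** By eye in the last pictures, the teapot, tea tin, mug and honey jar are where they started. I did not measure the three bystanders' positions, because my one attempt at the start gave no usable readings.
- **Camera disagreement:** The two cameras differed by 3 to 9 mm sideways. I corrected for this using the gripper and the held lid and infuser as references. The basket went in with no sideways contact force before it reached the rim.

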